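# Catch the carriage on the delivery chute

### The job

Push the knob beside the sloping chute down so that the gate sinks below the floor and the carriage with the turned finial standing on it runs off by itself; once its front end has passed the two marker posts, catch it with the fingers in front of it, moving along with it so that it gets no jolt and the finial does not tip over or slide off, and bring it to a standstill for a second on the open run, well clear of the end stops. Then ease it down until it stands against the two brass end stops, and leave it there, finial upright, gate still down. Do not disturb the other things on the bench.

Things in the scene. Friction and masses are not known exactly. Their poses are not given: they have to be found in the camera images.
- chute: Wooden chute fixed to the bench on two legs, 620 mm long, 119 mm wide. Origin on the bench under the run. The run falls along its own -y at 0.095 rad; own x goes level across. Floor 100 mm + 0.095*y above the bench, from y = +250 mm (head board) to -353 mm (open end), 95 mm wide between side walls that stand 16 mm above it.
- carriage: Low four-wheeled carriage, 130 mm long, 88 mm wide. Origin mid-top of its level deck, 66 mm above the floor. Upright steel end plates at 65 mm before and behind the origin, their lower edges 18 mm (front) above the floor. Starts against the gate, chute y = +170 mm. Mass 0.80 kg, -25 to +40%. Once free it nears a steady 0.18 m/s (0.12 light to 0.23 heavy), time constant about 0.4 s.
- finial: Turned wooden finial standing loose on the carriage's deck: foot 22 mm diameter, thin stem, 40 mm ball on top, 118 mm high, 0.08 kg, top-heavy. Origin under its foot, z up. It tips over when the carriage's speed changes suddenly by more than about 0.1 m/s, or when it is braked harder than about 1 m/s2.
- stand (a point): Spot on the deck of the carriage, 35 mm behind (uphill of) its origin, where the finial's foot stands at the start.
- gate (a joint): How far the gate is down, m: 0 = up (blade 32 mm above the floor, holds the carriage), 0.045 = fully down; from 0.034 on the blade is below the floor. It stays where it is left (friction 6 N, damping 40 N s/m; hard stop at the bottom).
- gate_knob (a point): Middle of the top face of the gate's round wooden knob (44 mm diameter), beside the chute at chute x = -115, y = +30 mm, 166 mm above the bench when up. Pushing it straight down sinks the gate; the point moves with the gate.
- marker (a point): Point on the floor's centreline between the two wooden marker posts, chute y = +60 mm. The posts stand outside the side walls, 60 to 70 mm from the centreline, their tops 60 mm above the floor.
- end_stop: Two brass blocks near the chute's lower end, tops 44 mm above the floor, 14 mm wide across, 12 mm thick, centred 40 mm either side of the centreline, upright faces at chute y = -305 mm. Between them is a gap of 66 mm, open to the end of the chute, through which closed fingers pass. The body's origin is the chute's origin.
- rest_point (a point): Where the carriage's origin is when it stands against both end stops: chute x = 0, y = -240 mm, 66 mm above the floor.
- glue_jar: Bystander: amber glass jar with a steel lid, 64 mm diameter, 85 mm high, origin under its middle; leave it alone.
- mallet: Bystander: mallet, 240 mm long, lying on the bench; leave it alone.
- plane: Bystander: wooden smoothing plane, 190 x 55 mm, with an upright iron, origin under its middle; leave it alone.
Not all that is in view belongs to the job. What is shaped like the carriage but red is not meant.

How it is judged:
By the outcome, as a careful person would: the job done as asked, in the order asked, and still so for the second after the job is handed in, with the robot touching nothing.
It also fails if it takes over 45 s, if anything falls off the work surface, if the arm or the gripper's body presses on something with over 40 N, if the wrist force passes 120 N, or if a joint passes its speed limit or range.

### The arm

A 6-joint arm with a two-finger parallel gripper is mounted at the origin on the work surface. World frame = base frame: x ahead of the robot, y to its left, z up, the work surface at z = 0. Lengths are in m, angles in rad, forces in N, time in s.
With the tool pointing down it reaches from about 0.3 to 0.75 m from the base axis. Payload 8.5 kg.
Tool frame: the origin (TCP) lies midway between the tips of the shut fingers; the grasp point (between the pads) lies 19 mm behind it; z points along the fingers, y is the line along which they close (so a half turn about z gives the same grasp; the last joint's range is limited). The gripper opens to 88 mm and grips with 3 to 60 N. Pads are 18 mm wide; open, the fingers measure 123 mm over their backs; the gripper's body (75 mm by 187 mm) begins 45 mm behind the grasp point.
Start: joints at [0.961, 0.381, 1.297, -0, 1.464, -0.215], TCP at [0.212, 0.508, 0.239] pointing down, gripper open.
Joint ranges: [-3.11, 3.11], [-0.89, 2.33], [0.22, 2.48], [-1.42, 4.56], [0.17, 2.85], [-2.88, 2.88]. Speed limits (rad/s): [2.39, 2.39, 3.14, 3.14, 3.14, 3.14].

### API

Orientations are given as a rotation vector (axis times angle).
In Python, from workcell import * gives the robot as it stands.
- The arm moves only by the tool arm_command, never from a script. Its arguments are lists of equal length, an entry for each row: "delta_pos": the shift along the tool's x, y, z in units of 40 mm (1.0 is 40 mm), a list of three; "dr": the turn, a rotation vector about the tool's x, y, z in units of 10 degrees (1.0 is 10 degrees), a list of three; "fingers": the opening, from -1 (shut) to 1 (fully open). A call has 1 to 12 rows; each row shifts and turns the commanded pose from where the row before left it, along the tool's axes as they then stand; what a row does not reach is not made up. A row lasts 1/8 s, in which the tool goes at most 62.5 mm and 10.7 degrees, less where a joint would pass 70% of its speed; a pose out of reach is approached as far as the arm can. A call with a number of a shift or a turn outside -1 to 1 is refused whole. A call with a gripper value outside its range is refused whole. The fingers move at their own pace and stop on an object; the grip force is fixed at half the most. Time passes only in rows, so rows that do not move let the fingers close. It gives the time, the measured TCP pose, the force, the opening and the grip force at its end, in the units of the state.
- sense(): the state, without advancing time (a new reading comes with each control period).
- grab_frame(name): name is "scene" or "side" or "wrist"; returns a dict with "img" (480x640x3 uint8, red, green, blue), "K" (3x3 intrinsics, pixels), "k1" (the pictures are not rectified: a ray, as slopes to the right and down, at radius r is drawn at 1 + k1 r^2 times it, then the intrinsics apply), "R" (3x3) and "t" (3): a world point X has camera coordinates R X + t; the wrist camera has in their place "mount" (4x4, takes a point from camera to tool coordinates, whose origin is the TCP and whose axes are the flange's). Camera axes: x right, y down, z forward; pixel columns grow to the right and rows downward; lengths in m; the calibration is good to about 2 mm. A picture is of the moment at which its call begins: read the wrist's pose just before it. There is no depth.
- hand_in(): hands the job in; it is judged then, once.
The state is a dict: "t": time; "joint_positions": joint angles; "qd": joint speeds; "effort": joint torques, N m; "position": TCP position; "eef_rot": TCP orientation; "ft_force": force on the tool from outside, world axes, zero at the start; "torque": the same for the moment, N m; "opening": finger opening in m; "grip_force": force on a finger pad.
Only numpy, scipy, OpenCV 4.12 (cv2) and the standard library are available. Lean on these libraries where they do the work, as an engineer would, in place of code of your own. Each camera call takes 0.05 s, during which the arm holds its last target. There are 200 camera calls.

## Working session

There is one attempt and no reset: what is moved stays moved. The work goes in short steps, Python scripts to look and compute and a tool call to move; the robot and the scene stay as the last step left them, time stands still between calls to the robot, and variables do not carry over. Pictures are saved under pics/ and viewed, at most 10 in all, crops included, and the job is handed in when it is done.

Besides the shell and the picture viewer there is one more tool, called after "Emit:" as name(argument=value, ...) on one line, values as JSON. arm_command: Moves the arm, as the interface text tells. Shifts and turns lie within -1 to 1; 1 stands for 40 mm of shift or 10 degrees of turn. Its arguments: {"type":"object","properties":{"delta_pos":{"type":"array","items":{"type":"array","items":{"type":"number","minimum":-1,"maximum":1}}},"dr":{"type":"array","items":{"type":"array","items":{"type":"number","minimum":-1,"maximum":1}}},"fingers":{"type":"array","items":{"type":"number"}}},"required":["delta_pos","dr","fingers"]}

```bash
mkdir -p pics; ls
python3 - <<'E'
from workcell import *
import cv2
s=sense();print(s['t'],s['position'],s['eef_rot'],s['opening'],s['ft_force'])
for n in("scene","side"):
    f=grab_frame(n);cv2.imwrite(f"pics/{n}0.png",f["img"][:,:,::-1])
    print(n,f["K"].tolist(),f["k1"],f["R"].tolist(),f["t"].tolist())
E
```

```text
pics
0.0 [0.2113877  0.50745319 0.23814084] [-6.15918950e-01 -3.08005004e+00  2.07939132e-03] 0.08802165664305724 [ 0.20757328 -0.53753506 -0.02569928]
scene [[468.56416125141243, 0.0, 322.0641593775651], [0.0, 468.56416125141243, 238.70285855598956], [0.0, 0.0, 1.0]] -0.060289575787501916 [[-0.6841652318206832, 0.7291803408538996, -0.014627579428658024], [0.5817850489598049, 0.5335546491108452, -0.6138775066892745], [-0.4398227965608283, -0.4285037536876358, -0.789265760502138]] [0.3391945250137368, -0.25399175944219254, 1.4440179182916664]
side [[565.8429841869157, 0.0, 325.65953457220894], [0.0, 565.8429841869157, 245.26728335716143], [0.0, 0.0, 1.0]] 0.004856914694775147 [[0.7775895532072762, -0.628630703974693, 0.013338844147472032], [-0.44338737705070297, -0.5632463290754876, -0.697252613229298], [0.4458274561027016, 0.5362620728741399, -0.716701380340323]] [-0.4018620145049716, 0.3336112632511867, 1.1146966064596804]
```

View pics/scene0.png

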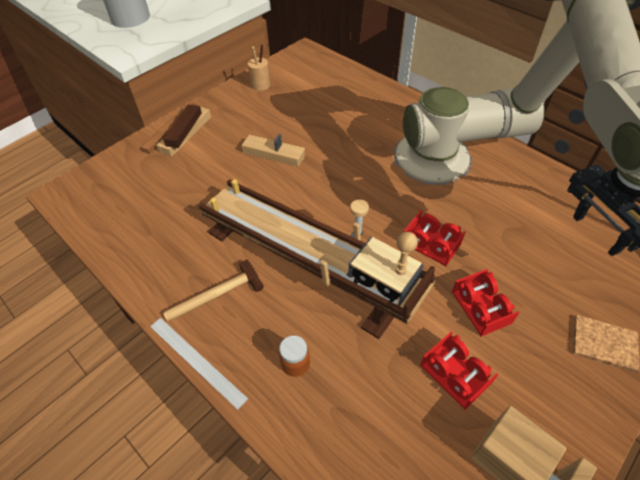

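View pics/side0.png

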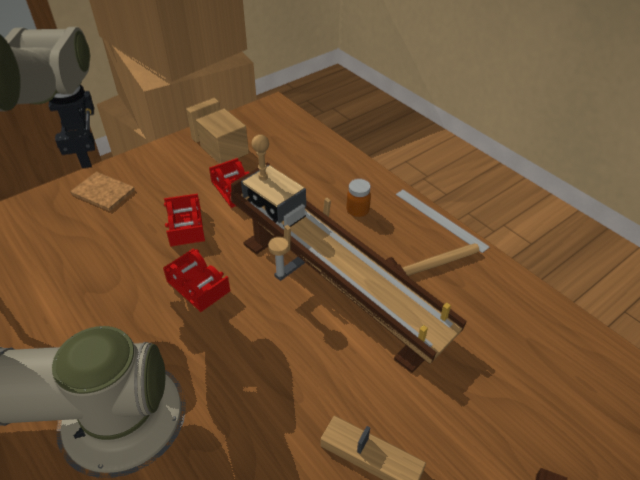

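The scene view shows the chute running from its head at about (425,290) to its open end at (215,200). The knob is at (359,208), the finial ball at (407,242) and the red decoys to the right. In the side view the knob is at (278,245), the finial ball at (260,144) and the end stops at (423,333) and (446,312). Next I'll enlarge both.

Run:
```python
import cv2
a=cv2.imread("pics/scene0.png")[170:340,190:450];cv2.imwrite("pics/sc.png",cv2.resize(a,None,fx=3,fy=3,interpolation=cv2.INTER_CUBIC))
a=cv2.imread("pics/side0.png")[125:365,225:475];cv2.imwrite("pics/sd.png",cv2.resize(a,None,fx=2.5,fy=2.5,interpolation=cv2.INTER_CUBIC))
```

```text
(no output)
```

View pics/sc.png

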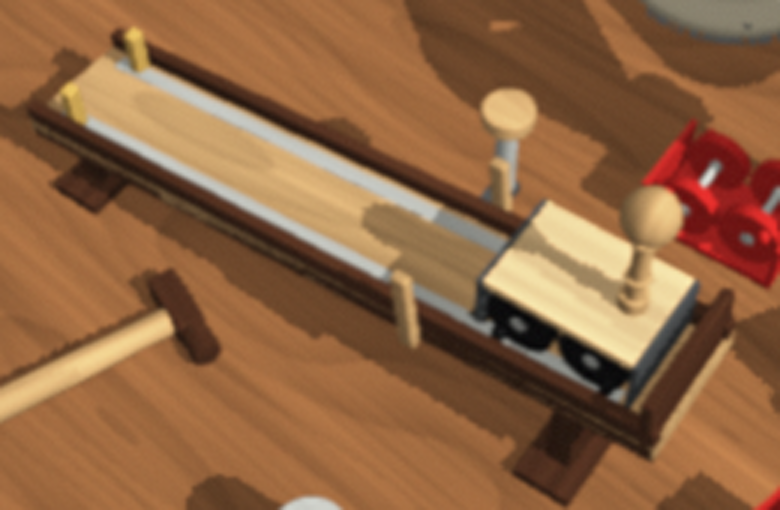

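View pics/sd.png

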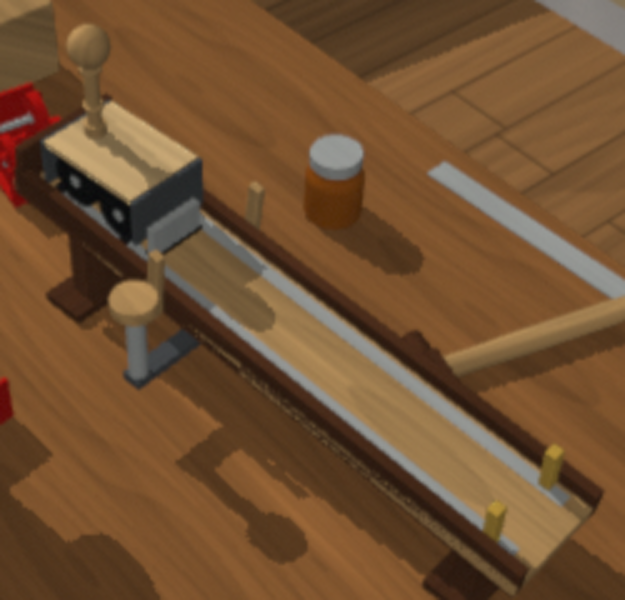

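Scene-view pixels: knob (359.7,206.7), posts (356.3,224) and (324.3,261.7), stops (234.7,181) and (213.3,200), ball (407.3,242.3). I'll match these with the side view, triangulate them and fit the chute pose.

```bash
cat > h.py <<'E'
import numpy as np, cv2
from scipy.optimize import least_squares
def ray(f,p):
    K=f["K"];d=(np.array(p)-[K[0][2],K[1][2]])/K[0][0];u=d.copy()
    for _ in range(20):u=d/(1+f["k1"]*(u@u))
    R=np.array(f["R"]);t=np.array(f["t"]);v=R.T@np.array([*u,1]);return -R.T@t,v/np.linalg.norm(v)
def proj(f,X):
    c=np.array(f["R"])@X+np.array(f["t"]);u=c[:2]/c[2];u=u*(1+f["k1"]*(u@u));return u*f["K"][0][0]+[f["K"][0][2],f["K"][1][2]]
def tri(o):
    A=0;b=0
    for f,p in o:
        c,d=ray(f,p);M=np.eye(3)-np.outer(d,d);A=A+M;b=b+M@c
    return np.linalg.solve(A,b)
E
cat > m.py <<'E'
from workcell import *
from h import *
a,b=grab_frame("scene"),grab_frame("side")
P={"knob":((359.7,206.7),(278.6,245.8),(-115,30,166)),"post-":((356.3,224),(287.4,227),(-65,60,165.7)),"post+":((324.3,261.7),(327.4,199.4),(65,60,165.7)),
"stop-":((234.7,181),(423.4,328.2),(-40,-311,115)),"stop+":((213.3,200),(446.2,305.4),(40,-311,115)),"ball":((407.3,242.3),(260.6,143.4),(0,205,280)),
"d-f":((372,237.7),(278.2,206.6),(-44,105,182)),"d+f":((351.3,264.3),(305,188.2),(44,105,182)),"d+r":((401.7,292.3),(267,165),(44,235,182)),"d-r":((422.3,265),(243.4,183.8),(-44,235,182))}
def T(q,m):
    c,s=np.cos(q[2]),np.sin(q[2]);m=np.array(m)/1000;return np.array([q[0]+c*m[0]-s*m[1],q[1]+s*m[0]+c*m[1],m[2]])
r=lambda q:np.concatenate([np.r_[proj(a,T(q,m))-p1,proj(b,T(q,m))-p2] for p1,p2,m in P.values()])
best=min((least_squares(r,[.5,.1,y0],loss="soft_l1") for y0 in(0,1.5,3,4.5)),key=lambda s:s.cost)
q=best.x;print(q,best.cost);rr=r(q).reshape(-1,4)
for (k,(p1,p2,m)),e in zip(P.items(),rr):print(k,tri([(a,p1),(b,p2)]).round(4),T(q,m).round(4),e.round(1))
print("rest",T(q,(0,-240,143)),"head",T(q,(0,250,0)))
for n,p1,p2 in(("jar",(293,345),(359,188)),):print(n,tri([(a,p1),(b,p2)]).round(3))
s=sense();print(s['t'])
E
python3 m.py
```

```text
[0.54456862 0.04129045 0.128262  ] 25.880251909751
knob [0.4259 0.0562 0.1611] [0.4267 0.0563 0.166 ] [-1.1 -1.  -1.  -1.9]
post- [0.4735 0.0874 0.1652] [0.4724 0.0925 0.1657] [ 1.4  0.9 -2.5 -1.3]
post+ [0.6006 0.1047 0.1657] [0.6014 0.1091 0.1657] [ 0.1  1.5 -2.  -1.2]
stop- [ 0.5439 -0.2712  0.114 ] [ 0.5447 -0.2723  0.115 ] [-1.3 -0.4 -0.3 -0.1]
stop+ [ 0.6241 -0.2601  0.1128] [ 0.624 -0.262  0.115] [-1.2 -1.   0.2  0. ]
ball [0.5191 0.2463 0.2802] [0.5183 0.2446 0.28  ] [-1.8 -0.3 -0.9  0.2]
d-f [0.4888 0.144  0.1776] [0.4875 0.1398 0.182 ] [-2.  -2.4 -0.5 -0.4]
d+f [0.5743 0.1571 0.1789] [0.5748 0.1511 0.182 ] [-3.8 -2.1  0.3  0. ]
d+r [0.5557 0.2793 0.1806] [0.5581 0.28   0.182 ] [-0.2  0.6  0.8 -0.9]
d-r [0.4727 0.2661 0.1738] [0.4709 0.2687 0.182 ] [ 0.2 -1.6 -3.3 -3.4]
rest [ 0.57526717 -0.19673812  0.143     ] head [0.51259097 0.28923687 0.        ]
jar [0.757 0.162 0.081]
0.2
```

Run:
```python
from workcell import *
f=grab_frame("wrist");print(np.round(f["mount"],3) if 'np' in globals() else f["mount"])
import cv2,numpy as np
from scipy.spatial.transform import Rotation as R
s=sense();M=R.from_rotvec(s['eef_rot']).as_matrix();print(M.round(3))
th=0.1283;c,sn=np.cos(th),np.sin(th)
T=lambda x,y,z:np.array([.5446+c*x-sn*y,.0413+sn*x+c*y,z])
for p in((-115,26,200),(-115,26,166)):print(T(p[0]/1e3,p[1]/1e3,p[2]/1e3),(M.T@(T(p[0]/1e3,p[1]/1e3,p[2]/1e3)-s['position'])/.04).round(2))
```

```text
[[ 5.50572112e-05 -9.66711470e-01 -2.55868971e-01  6.41262423e-02]
 [ 9.99999947e-01  1.35178960e-04 -2.95549094e-04 -1.71371090e-03]
 [ 3.20298801e-04 -2.55868941e-01  9.66711427e-01 -1.45940233e-01]
 [ 0.00000000e+00  0.00000000e+00  0.00000000e+00  1.00000000e+00]]
[[-0.923  0.385 -0.   ]
 [ 0.385  0.923 -0.001]
 [ 0.    -0.001 -1.   ]]
[0.42721855 0.05237225 0.2       ] [-9.36 -8.43  0.97]
[0.42721855 0.05237225 0.166     ] [-9.36 -8.43  1.82]
```

The wrist camera sits 64 mm off on tool +x. I'll lean the tool so that camera stays clear of the finial, and first move over near the knob with the fingers shut.

Emit:
arm_command(delta_pos=[[-0.85,-0.75,0],[-0.85,-0.75,0],[-0.85,-0.75,0],[-0.85,-0.75,0],[-0.85,-0.75,0],[-0.85,-0.75,0],[-0.85,-0.75,0],[-0.85,-0.75,0],[-0.85,-0.75,0],[-0.85,-0.75,0],[-0.8,-0.8,0],[0,0,0]], dr=[[0,0,0],[0,0,0],[0,0,0],[0,0,0],[0,0,0],[0,0,0],[0,0,0],[0,0,0],[0,0,0],[0,0,0],[0,0,0],[0,0,0]], fingers=[-1,-1,-1,-1,-1,-1,-1,-1,-1,-1,-1,-1])

```text
t: 1.75
position: [0.4281, 0.0561, 0.2385]
eef_rot: [-0.622, -3.079, 0.0]
ft_force: [0.1, 0.0, -0.1]
opening: 0.0009
grip_force: 0.0
```

Emit:
arm_command(delta_pos=[[0,0,0],[0,0,0],[0,0,0],[0,0,0],[0,0,0],[0,0,0],[0,0,0],[0,0,0],[0,0,0]], dr=[[0,0,0.85],[0,0,0.85],[0,0,0.85],[0,0,0.85],[0,0,0.85],[0,0,0.85],[0,0,0.9],[0,0,0],[0,0,0]], fingers=[-1,-1,-1,-1,-1,-1,-1,-1,-1])

```text
t: 2.88
position: [0.427, 0.0586, 0.2388]
eef_rot: [-2.07, -2.363, 0.0]
ft_force: [0.5, -0.0, -0.1]
opening: 0.0005
grip_force: 0.0
```

```bash
cat > c.py <<'E'
from workcell import *
import numpy as np
from scipy.spatial.transform import Rotation as R
th=0.1283;c,sn=np.cos(th),np.sin(th)
C=np.array([[c,-sn,0],[sn,c,0],[0,0,1]]);O=np.array([.5446,.0413,0])
def st():
    s=sense();M=C.T@R.from_rotvec(s['eef_rot']).as_matrix()
    print("t",round(s['t'],3),"tcp chute mm",((C.T@(s['position']-O))*1e3).round(1),"F",s['ft_force'].round(1),"q",np.round(s['joint_positions'],2),"qd",np.abs(s['qd']).max().round(2),"op",round(s['opening'],3))
    print("axes cols\n",M.round(3));return s,M
E
python3 -c "from c import *;st()"
```

```text
t 2.875 tcp chute mm [-114.4   32.2  238.8] F [ 0.5 -0.  -0.1] q [-0.14  0.17  1.6   0.    1.37 -0.27] qd 0.01 op 0.0
axes cols
 [[-0.004  1.    -0.   ]
 [ 1.     0.004  0.   ]
 [ 0.    -0.    -1.   ]]
```

Emit:
arm_command(delta_pos=[[0,0,0],[0,0,0],[-0.28,0,0.73],[-0.27,0,0.73],[0,0,0],[0,0,0]], dr=[[0,0.75,0],[0,0.75,0],[0,0,0],[0,0,0],[0,0,0],[0,0,0]], fingers=[-1,-1,-1,-1,-1,-1])

```text
t: 3.62
position: [0.4284, 0.0521, 0.1776]
eef_rot: [-1.936, -2.206, -0.256]
ft_force: [-0.2, -0.1, -0.1]
opening: 0.0002
grip_force: 0.0
```

Run:
```python
from c import *
import cv2
st()
a=grab_frame("side")["img"][100:360,200:480,::-1];b=grab_frame("scene")["img"][120:340,190:470,::-1]
cv2.imwrite("pics/p1.png",np.hstack([cv2.resize(a,(400,371)),cv2.resize(b,(400,371))]))
```

```text
t 3.625 tcp chute mm [-113.8   25.6  177.6] F [-0.2 -0.1 -0.1] q [-0.3   0.26  1.71  0.25  1.29 -0.51] qd 0.01 op 0.0
axes cols
 [[-0.002  1.     0.001]
 [ 0.966  0.002  0.258]
 [ 0.258  0.001 -0.966]]
```

View pics/p1.png

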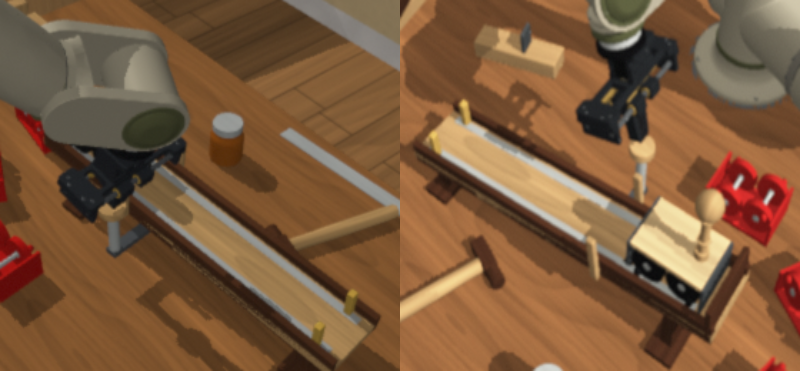

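Fingers sit over the knob (scene crop about (637,140)) and the carriage still stands at the gate. Next I push the gate down quickly.

Emit:
arm_command(delta_pos=[[-0.06,0,0.22],[-0.27,0,1.0],[0,0,0]], dr=[[0,0,0],[0,0,0],[0,0,0]], fingers=[-1,-1,-1])

```text
t: 4.1
position: [0.4279, 0.052, 0.125]
eef_rot: [-1.936, -2.203, -0.255]
ft_force: [0.2, 0.5, 0.0]
opening: 0.0003
grip_force: 0.0
```

```bash
cat > v.py <<'E'
import sys
from c import *
from h import *
import cv2
s,M=st();f=grab_frame("scene");np.savez("f_%.3f.npz"%s['t'],img=f["img"])
cv2.imwrite("pics/cur.png",cv2.resize(f["img"][150:340,190:450,::-1],None,fx=3,fy=3,interpolation=cv2.INTER_CUBIC))
# ball tracking: match template of ball+deck from first image is distorted little; search along chute
ref=cv2.imread("pics/scene0.png");T=lambda y:proj(f,O+C@np.array([0,y+.035,.100+.095*y+.066+.098]))
p0=np.array([407.3,242.3]);tp=ref[230:255,395:420]
r=cv2.matchTemplate(np.ascontiguousarray(f["img"][:,:,::-1]),tp,cv2.TM_CCOEFF_NORMED)
_,m,_,l=cv2.minMaxLoc(r)
# subpixel
x,y=l;g=lambda a,b,c_:0.5*(a-c_)/(a-2*b+c_)
b=np.array([x+g(*r[y,x-1:x+2]),y+g(*r[y-1:y+2,x])])+p0-[395,230]
ys=np.linspace(-.3,.2,1001);e=[np.linalg.norm(T(v)-b) for v in ys];i=int(np.argmin(e))
print("ball px",b.round(1),"score",round(m,2),"carriage y mm",round(ys[i]*1e3,1),"err px",round(e[i],1),"front",round(ys[i]*1e3-65,1))
E
python3 v.py
```

```text
t 4.1 tcp chute mm [-114.4   25.6  125. ] F [0.2 0.5 0. ] q [-0.3   0.33  1.79  0.26  1.15 -0.55] qd 0.05 op 0.0
axes cols
 [[-0.     1.    -0.001]
 [ 0.966  0.     0.259]
 [ 0.259 -0.001 -0.966]]
ball px [405.2 241.4] score 0.98 carriage y mm 169.0 err px 0.3 front 104.0
```

Emit:
arm_command(delta_pos=[[-0.48,0.95,-0.34],[-0.53,0.95,-0.14],[-0.51,0.95,-0.14]], dr=[[0,0,0],[0,0,0],[0,0,0]], fingers=[-1,-1,-1])

```text
t: 4.53
position: [0.5507, 0.0015, 0.1348]
eef_rot: [-1.937, -2.205, -0.255]
ft_force: [-0.3, -0.3, -0.2]
opening: 0.0005
grip_force: 0.0
```

```bash
python3 v.py
```

```text
t 4.525 tcp chute mm [  1.  -40.3 134.8] F [-0.3 -0.3 -0.2] q [-0.32  0.51  1.44  0.24  1.32 -0.53] qd 0.95 op 0.001
axes cols
 [[-0.001  1.     0.   ]
 [ 0.966  0.001  0.258]
 [ 0.258  0.001 -0.966]]
ball px [390.1 234.6] score 0.91 carriage y mm 136.0 err px 0.3 front 71.0
```

View pics/cur.png

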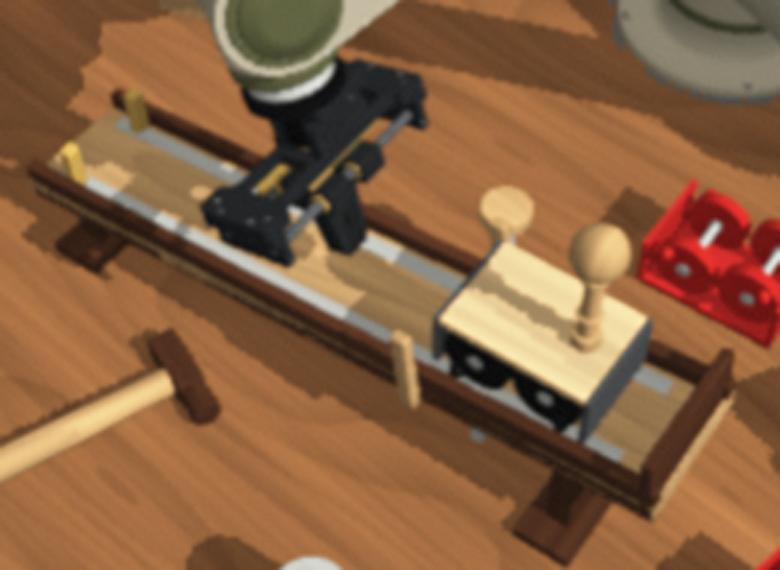

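The carriage runs free with the finial upright (ball at (600,253) in the crop). Fingers are on the centreline ahead of it, gate down. One short wait to measure its speed.

Emit:
arm_command(delta_pos=[[0,0,0]], dr=[[0,0,0]], fingers=[-1])

```text
t: 4.7
position: [0.5497, 0.0018, 0.134]
eef_rot: [-1.937, -2.204, -0.255]
ft_force: [-1.1, 0.2, -0.2]
opening: 0.0002
grip_force: 0.0
```

```bash
python3 v.py|grep -v '\['; python3 v.py
```

```text
axes cols
t 4.75 tcp chute mm [ -0.8 -39.3 134.1] F [-0.1  0.2 -0.3] q [-0.32  0.5   1.44  0.24  1.32 -0.53] qd 0.02 op 0.0
axes cols
 [[-0.001  1.    -0.001]
 [ 0.966  0.001  0.259]
 [ 0.259 -0.001 -0.966]]
ball px [379.2 229.5] score 0.88 carriage y mm 111.5 err px 0.5 front 46.5
```

Emit:
arm_command(delta_pos=[[0,0,0],[0,0,0],[-0.12,0,-0.02],[-0.25,0,-0.04]], dr=[[0,0,0],[0,0,0],[0,0,0],[0,0,0]], fingers=[-1,-1,-1,-1])

```text
t: 5.3
position: [0.5513, -0.0132, 0.1329]
eef_rot: [-1.936, -2.205, -0.255]
ft_force: [1.0, 0.3, 0.5]
opening: 0.0002
grip_force: 0.0
```

```bash
python3 v.py
```

```text
t 5.3 tcp chute mm [ -0.3 -54.9 132.9] F [1.  0.3 0.5] q [-0.35  0.51  1.43  0.24  1.33 -0.55] qd 0.14 op 0.0
axes cols
 [[-0.001  1.    -0.   ]
 [ 0.966  0.001  0.259]
 [ 0.259  0.    -0.966]]
ball px [348.2 215.5] score 0.7 carriage y mm 38.5 err px 0.6 front -26.5
```

Measured speed is about 0.135 m/s and the gap about 12 mm. Now the fingers run along slightly slower, take up contact, then brake gently.

Emit:
arm_command(delta_pos=[[-0.35,0,-0.06],[-0.32,0,-0.05],[-0.32,0,-0.05],[-0.3,0,-0.05],[-0.3,0,-0.05],[-0.27,0,-0.05],[-0.25,0,-0.04],[-0.2,0,-0.03],[-0.15,0,-0.02],[-0.1,0,-0.02],[-0.05,0,-0.01],[-0.02,0,0]], dr=[[0,0,0],[0,0,0],[0,0,0],[0,0,0],[0,0,0],[0,0,0],[0,0,0],[0,0,0],[0,0,0],[0,0,0],[0,0,0],[0,0,0]], fingers=[-1,-1,-1,-1,-1,-1,-1,-1,-1,-1,-1,-1])

```text
t: 6.85
position: [0.565, -0.118, 0.1222]
eef_rot: [-1.937, -2.204, -0.255]
ft_force: [1.4, -0.2, -0.1]
opening: 0.0002
grip_force: 0.2
```

Emit:
arm_command(delta_pos=[[0,0,0],[0,0,0],[0,0,0],[0,0,0],[0,0,0],[0,0,0],[0,0,0],[0,0,0],[0,0,0],[0,0,0],[0,0,0],[0,0,0]], dr=[[0,0,0],[0,0,0],[0,0,0],[0,0,0],[0,0,0],[0,0,0],[0,0,0],[0,0,0],[0,0,0],[0,0,0],[0,0,0],[0,0,0]], fingers=[-1,-1,-1,-1,-1,-1,-1,-1,-1,-1,-1,-1])

```text
t: 8.35
position: [0.565, -0.118, 0.1222]
eef_rot: [-1.937, -2.204, -0.255]
ft_force: [0.5, -0.5, -0.8]
opening: 0.0007
grip_force: 0.1
```

```bash
python3 v.py
python3 - <<'E'
from workcell import *
import cv2,numpy as np
a=cv2.imread("pics/cur.png");b=grab_frame("side")["img"][100:370,220:490,::-1]
cv2.imwrite("pics/p2.png",np.hstack([cv2.resize(a,(480,351)),cv2.resize(b,(320,351))]))
E
```

```text
t 8.35 tcp chute mm [  -0.2 -160.6  122.2] F [ 0.5 -0.5 -0.8] q [-0.5   0.58  1.33  0.21  1.39 -0.69] qd 0.0 op 0.001
axes cols
 [[-0.001  1.    -0.   ]
 [ 0.966  0.001  0.259]
 [ 0.259 -0.    -0.966]]
ball px [299.9 193. ] score 0.79 carriage y mm -86.5 err px 1.2 front -151.5
```

View pics/p2.png

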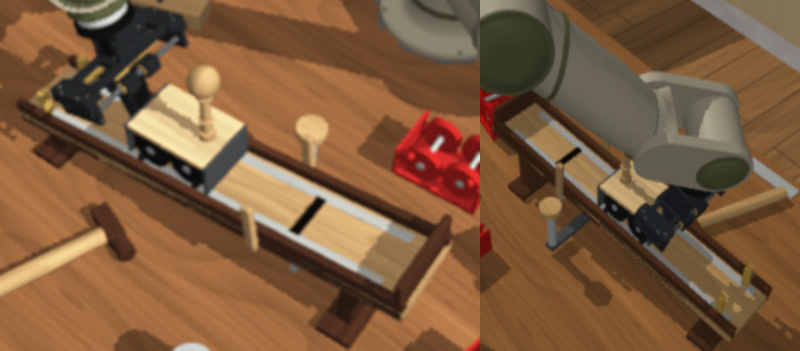

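The carriage is at rest against the fingers (front at about -152 mm), finial upright, gate slot visible and open. It stood still for 1.5 s, so I ease it down.

Emit:
arm_command(delta_pos=[[-0.05,0,-0.01],[-0.1,0,-0.02],[-0.15,0,-0.02],[-0.2,0,-0.03],[-0.2,0,-0.03],[-0.2,0,-0.04],[-0.2,0,-0.03],[-0.2,0,-0.03],[-0.2,0,-0.04],[-0.2,0,-0.03],[-0.2,0,-0.03],[-0.2,0,-0.04]], dr=[[0,0,0],[0,0,0],[0,0,0],[0,0,0],[0,0,0],[0,0,0],[0,0,0],[0,0,0],[0,0,0],[0,0,0],[0,0,0],[0,0,0]], fingers=[-1,-1,-1,-1,-1,-1,-1,-1,-1,-1,-1,-1])

```text
t: 9.95
position: [0.5759, -0.2026, 0.1139]
eef_rot: [-1.937, -2.204, -0.255]
ft_force: [0.3, 0.0, -0.4]
opening: 0.0003
grip_force: 0.1
```

Emit:
arm_command(delta_pos=[[-0.2,0,-0.03],[-0.2,0,-0.03],[-0.2,0,-0.04],[-0.18,0,-0.03],[-0.15,0,-0.02],[-0.12,0,-0.02],[-0.1,0,-0.02],[-0.08,0,-0.01],[-0.06,0,-0.01],[-0.04,0,-0.01],[-0.02,0,0],[0,0,0]], dr=[[0,0,0],[0,0,0],[0,0,0],[0,0,0],[0,0,0],[0,0,0],[0,0,0],[0,0,0],[0,0,0],[0,0,0],[0,0,0],[0,0,0]], fingers=[-1,-1,-1,-1,-1,-1,-1,-1,-1,-1,-1,-1])

```text
t: 11.45
position: [0.5829, -0.2561, 0.1085]
eef_rot: [-1.937, -2.204, -0.255]
ft_force: [0.6, -0.5, 0.4]
opening: 0.0006
grip_force: 0.4
```

```bash
python3 v.py
```

```text
t 11.45 tcp chute mm [-1.000e-01 -2.999e+02  1.085e+02] F [ 0.6 -0.5  0.4] q [-0.67  0.71  1.12  0.18  1.51 -0.83] qd 0.0 op 0.001
axes cols
 [[-0.     1.    -0.   ]
 [ 0.966  0.     0.259]
 [ 0.259  0.    -0.966]]
ball px [250.7 171.5] score 0.7 carriage y mm -228.5 err px 0.8 front -293.5
```

View pics/cur.png

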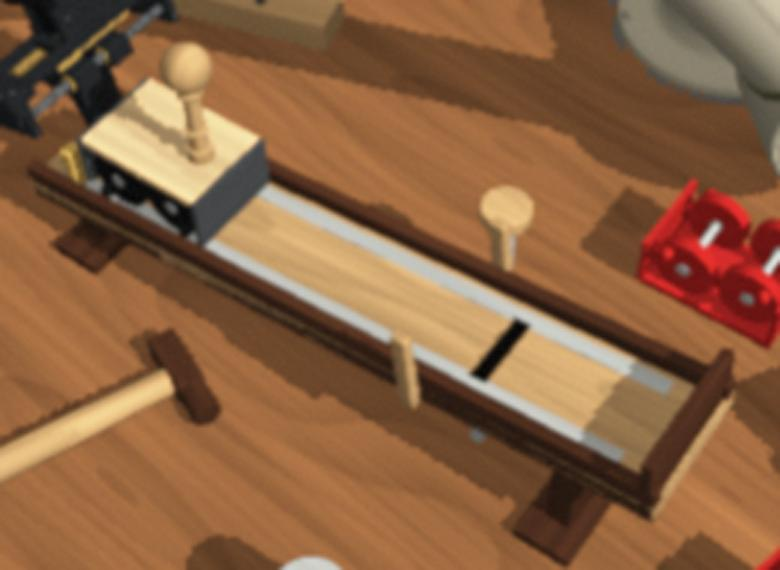

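The carriage is still upright against the fingers, about 13 mm before the stops. Now a slow creep onto them.

Emit:
arm_command(delta_pos=[[-0.03,0,-0.01],[-0.06,0,-0.01],[-0.06,0,-0.01],[-0.06,0,-0.01],[-0.06,0,-0.01],[-0.06,0,-0.01],[-0.06,0,-0.01],[-0.06,0,-0.01],[-0.06,0,-0.01],[-0.06,0,-0.01],[-0.06,0,-0.01],[-0.06,0,-0.01]], dr=[[0,0,0],[0,0,0],[0,0,0],[0,0,0],[0,0,0],[0,0,0],[0,0,0],[0,0,0],[0,0,0],[0,0,0],[0,0,0],[0,0,0]], fingers=[-1,-1,-1,-1,-1,-1,-1,-1,-1,-1,-1,-1])

```text
t: 13.0
position: [0.5865, -0.2839, 0.106]
eef_rot: [-1.937, -2.204, -0.255]
ft_force: [0.4, 0.4, 0.2]
opening: 0.0002
grip_force: 0.0
```

```bash
python3 v.py
```

```text
t 13.0 tcp chute mm [-1.000e-01 -3.279e+02  1.060e+02] F [0.4 0.4 0.2] q [-0.7   0.74  1.06  0.18  1.54 -0.85] qd 0.04 op 0.0
axes cols
 [[-0.     1.    -0.   ]
 [ 0.966  0.     0.259]
 [ 0.259  0.    -0.966]]
ball px [246.3 169.7] score 0.7 carriage y mm -242.0 err px 0.6 front -307.0
```

Emit:
arm_command(delta_pos=[[-0.3,0,-0.1],[-0.3,0,-0.5],[-0.2,0,-0.8],[0,0,-0.8],[0,0,-0.8],[0,0,-0.8],[0,0,0],[0,0,0]], dr=[[0,0,0],[0,0,0],[0,0,0],[0,0,0],[0,0,0],[0,0,0],[0,0,0],[0,0,0]], fingers=[-1,-1,-1,-1,-1,-1,-1,-1])

```text
t: 14.05
position: [0.5952, -0.3534, 0.2431]
eef_rot: [-1.936, -2.202, -0.255]
ft_force: [0.1, -0.6, -0.1]
opening: 0.0004
grip_force: 0.0
```

```bash
python3 v.py
python3 - <<'E'
from workcell import *
import cv2,numpy as np
a=cv2.imread("pics/cur.png");b=grab_frame("side")["img"][100:370,220:490,::-1]
cv2.imwrite("pics/p3.png",np.hstack([cv2.resize(a,(480,351)),cv2.resize(b,(320,351))]))
E
```

```text
t 14.05 tcp chute mm [-3.000e-01 -3.979e+02  2.431e+02] F [ 0.1 -0.6 -0.1] q [-0.77  0.74  0.66  0.17  1.94 -0.85] qd 0.02 op 0.0
axes cols
 [[ 0.     1.    -0.001]
 [ 0.966  0.     0.26 ]
 [ 0.26  -0.001 -0.966]]
ball px [246.4 169.5] score 0.7 carriage y mm -242.0 err px 0.8 front -307.0
```

View pics/p3.png

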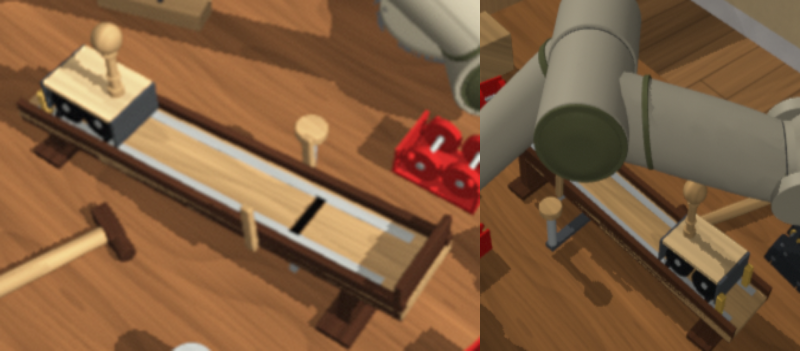

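The carriage stands against both stops with the finial upright, the gate slot is open, and the arm is clear of everything.

```bash
python3 -c "from workcell import *;print(hand_in())"
```

```text
the job is handed in; nothing more can be done
None
```

I handed the job in at about 14 s: the carriage was caught past the marker posts, held still on the open run for about 1.5 s, then eased onto both end stops, and in the last pictures the finial is upright, the gate is down and the arm is clear.

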